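Hook the steam box shut, find its loose bolt and hold that cap open

TASK

On the steel steam box, first swing the hook closed until it rests in its catch. Then tap down on the bolt heads to find which of the three is loose (it gives and sinks, the tight ones do not), and lift that bolt's hinged locking cap at least half-way open with the gripper; finish while still holding it up, so that the bolt can be tightened. Keep the caps of the other bolts shut, and leave the other things on the table where they are.

Things in the scene. Friction and masses are not known exactly. Their poses are not given: they have to be found in the camera images.
- steam_box: closed steel steam box, 176 mm (its x) by 346 mm (its y), fixed to the table; origin on the table under its centre, x away from the robot, y to the left along the row of bolts, z up; flat lid top 100 mm above the origin. In its frame the three bolts stand in a row at x = +37 mm, y = +95, 0 and -95 mm; along the front of the lid runs the hook
- hook (a joint): flat steel hook, a bar 12 mm wide, 8 mm thick and reaching 162 mm from its pivot, on a vertical pivot on the lid, that turns level; rad. 0 = closed: the bar lies along the box's +y with its end against the back of the staple that is its catch (a stop, it cannot go further). Grows as the bar swings out towards the robot (anticlockwise from above), to 1.2 at most. Slight friction (about 0.5 N at the knob): it stays where it is left
- hook_pivot (a point): pivot of the hook, at mid thickness of the bar, 111 mm above the table
- hook_knob (a point): point on the hook's round upright knob (14 mm across, standing from 4 to 40 mm above the bar's mid-plane), 12 mm below the knob's top and 28 mm above the bar's mid-plane; 80 mm from the pivot along the bar, about half-way along it
- bolt_left (a joint): the left (+y) bolt's downward travel, m. 0 = up, as all three start. A tight bolt cannot go down (under 1 mm even when pushed hard). A loose bolt goes down 8 mm to a stop when its head is pushed down with more than about 4 N, and stays down
- bolt_left_head (a point): centre of the top of the left (+y) bolt's hexagonal head: 26 mm across, its top 24 mm above the lid when up; it stands through the window of its cap
- cap_left (a joint): the left (+y) bolt's steel locking cap, a flat hinged frame 44 mm wide and 5 mm thick round the bolt head; rad. 0 = shut, flat on the lid; its hinge axis runs along the box's y on the far side of the bolt, 28 mm behind the bolt's centre and 105 mm above the table; grows as its front edge (towards the robot) is lifted, to a stop at 1.35. A light spring and its weight (about 1 N together at the tab) always shut it when it is let go. It does not touch its bolt
- cap_left_tab (a point): point in the upright tab at the front end of the left (+y) cap, at which to take it: the tab is 10 mm thick (box y), 14 mm long (box x) and stands 38 mm up from the cap; the point is on its mid-line, 11.5 mm below its top, 26.5 mm above the cap's top face; with the cap shut 68 mm in front of the hinge axis and 29 mm above it. The tab turns with the cap
- bolt_mid (a joint): the middle bolt's downward travel, m. 0 = up, as all three start. A tight bolt cannot go down (under 1 mm even when pushed hard). A loose bolt goes down 8 mm to a stop when its head is pushed down with more than about 4 N, and stays down
- bolt_mid_head (a point): centre of the top of the middle bolt's hexagonal head: 26 mm across, its top 24 mm above the lid when up; it stands through the window of its cap
- cap_mid (a joint): the middle bolt's steel locking cap, a flat hinged frame 44 mm wide and 5 mm thick round the bolt head; rad. 0 = shut, flat on the lid; its hinge axis runs along the box's y on the far side of the bolt, 28 mm behind the bolt's centre and 105 mm above the table; grows as its front edge (towards the robot) is lifted, to a stop at 1.35. A light spring and its weight (about 1 N together at the tab) always shut it when it is let go. It does not touch its bolt
- cap_mid_tab (a point): point in the upright tab at the front end of the middle cap, at which to take it: the tab is 10 mm thick (box y), 14 mm long (box x) and stands 38 mm up from the cap; the point is on its mid-line, 11.5 mm below its top, 26.5 mm above the cap's top face; with the cap shut 68 mm in front of the hinge axis and 29 mm above it. The tab turns with the cap
- bolt_right (a joint): the right (-y) bolt's downward travel, m. 0 = up, as all three start. A tight bolt cannot go down (under 1 mm even when pushed hard). A loose bolt goes down 8 mm to a stop when its head is pushed down with more than about 4 N, and stays down
- bolt_right_head (a point): centre of the top of the right (-y) bolt's hexagonal head: 26 mm across, its top 24 mm above the lid when up; it stands through the window of its cap
- cap_right (a joint): the right (-y) bolt's steel locking cap, a flat hinged frame 44 mm wide and 5 mm thick round the bolt head; rad. 0 = shut, flat on the lid; its hinge axis runs along the box's y on the far side of the bolt, 28 mm behind the bolt's centre and 105 mm above the table; grows as its front edge (towards the robot) is lifted, to a stop at 1.35. A light spring and its weight (about 1 N together at the tab) always shut it when it is let go. It does not touch its bolt
- cap_right_tab (a point): point in the upright tab at the front end of the right (-y) cap, at which to take it: the tab is 10 mm thick (box y), 14 mm long (box x) and stands 38 mm up from the cap; the point is on its mid-line, 11.5 mm below its top, 26.5 mm above the cap's top face; with the cap shut 68 mm in front of the hinge axis and 29 mm above it. The tab turns with the cap
- spanner: steel spanner lying on the table; origin at its underside; to be left where it is
- block_big: wooden block 100 x 60 x 30 mm; origin at its underside; to be left where it is
- block_small: wooden block 45 x 30 x 30 mm; origin at its underside; to be left where it is
- mug: white mug, 76 mm across, 85 mm high; origin at its underside; to be left where it is
- jar: glass jar with steel cap, 64 mm across, 90 mm high; origin at its underside; to be left where it is
- bowl: blue bowl, 120 mm across, 50 mm high; origin at its underside; to be left where it is

How it is judged:
On the way, in this order (a step that is already met when the one before it is completed fails the run):
1. the hook rests in its catch (within 0.1 rad of closed) (value of joint hook below 0.1 rad), for 0.2 s.
2. the loose bolt has been tapped down, all caps still shut (value of joint any of bolt_left, bolt_mid, bolt_right above 0.004 m and value of joint each of cap_left, cap_mid, cap_right below 0.15 rad), for 0.1 s.
At the end, for the whole second after the job is handed in: The hook is within 0.1 rad of closed; the loose bolt is down (more than 4 mm), its cap is open by more than 0.55 rad, still, and held by the gripper's fingers (contact force over 0.2 N); the other two caps are shut (under 0.15 rad) (value of joint hook below 0.1 rad and ((value of joint bolt_left above 0.004 m and value of joint cap_left above 0.55 rad and not (velocity of joint cap_left above 0.3 rad/s) and not (velocity of joint cap_left below -0.3 rad/s) and contact force between cap_left and the fingers above 0.2 N and value of joint each of cap_mid, cap_right below 0.15 rad) or (value of joint bolt_mid above 0.004 m and value of joint cap_mid above 0.55 rad and not (velocity of joint cap_mid above 0.3 rad/s) and not (velocity of joint cap_mid below -0.3 rad/s) and contact force between cap_mid and the fingers above 0.2 N and value of joint each of cap_left, cap_right below 0.15 rad) or (value of joint bolt_right above 0.004 m and value of joint cap_right above 0.55 rad and not (velocity of joint cap_right above 0.3 rad/s) and not (velocity of joint cap_right below -0.3 rad/s) and contact force between cap_right and the fingers above 0.2 N and value of joint each of cap_left, cap_mid below 0.15 rad))); the arm keeps its last pose, push and grip.
It fails at once if a cap is opened (0.3 rad) though its bolt has not been found loose ((value of joint cap_left above 0.3 rad and value of joint bolt_left below 0.003 m) or (value of joint cap_mid above 0.3 rad and value of joint bolt_mid below 0.003 m) or (value of joint cap_right above 0.3 rad and value of joint bolt_right below 0.003 m)).
It fails at once if one of the other things on the table is moved more than 40 mm (distance of any of spanner, block_big, block_small, mug, jar, bowl from where it was at the start of the episode above 0.04 m).
It also fails if it takes over 58 s, if anything falls off the work surface, if the arm or the gripper's body presses on something with over 40 N, if the wrist force passes 120 N, or if a joint passes its speed limit or range.

ROBOT

A 6-joint arm with a two-finger parallel gripper is mounted at the origin on the work surface. World frame = base frame: x ahead of the robot, y to its left, z up, the work surface at z = 0. Lengths are in m, angles in rad, forces in N, time in s.
With the tool pointing down it reaches from about 0.225 to 0.725 m from the base axis. Payload 3.1 kg.
Tool frame: the origin (TCP) lies at the very end of the fingers, on their centre line; the grasp point (between the pads) lies 19 mm behind it (manip.tcp_to_grasp is the distance from the TCP to the grasp point, in m); z points along the fingers, y is the direction in which the jaws open and shut (so a half turn about z gives the same grasp; the last joint's range is limited). The gripper opens to 85 mm and grips with 20 to 120 N. Pads are 22 mm wide; open, the fingers measure 114 mm over their backs; the gripper's body (76 mm by 85 mm) begins 54 mm behind the grasp point. The pads swing forward as they close: fully open they stand 13 mm farther back than shut.
Start: joints at [-1.356, 0.048, 0.099, 1.622, 0, 1.443], TCP at [0.176, -0.494, 0.231] pointing down, gripper open.
Joint ranges: [-2.91, 2.91], [-0.99, 1.94], [-1.21, 1.42], [-2.12, 2.29], [-1.49, 1.47], [-3.14, 3.14]. Speed limits (rad/s): [2.79, 2.79, 3.14, 3.14, 3.14, 3.14].

INTERFACE

Orientations are given as a 3x3 rotation matrix whose columns are the frame's x, y, z axes.
In Python, from station import manip, imaging, job gives the robot as it stands. The module is installed in compiled form; this text tells all that it offers.
- The arm moves only by the tool step_arm, never from a script. Its argument "plan" is text: rows parted by semicolons, each of 6 numbers parted by spaces: the shift along the tool's x, y, z in mm, then the turn, a rotation vector about the tool's x, y, z in degrees. A call has 1 to 20 rows; each row is the pose to reach, as a shift and turn from the pose commanded when the call began, along the tool's axes at that moment; what a row does not reach only later rows make up. A row lasts 1/12 s, in which the tool goes at most 41.7 mm and 7.16 degrees, less where a joint would pass 70% of its speed; a pose out of reach is approached as far as the arm can. A call with a gripper value outside its range is refused whole. "fingers" is the finger opening in mm, from 0 to 85.4, set as the call begins (left out, the last holds). The fingers move at their own pace and stop on an object; "grip_force" is the grip in N (left out, the last holds). Time passes only in rows, so rows that repeat a pose let the fingers close. It gives the time, the measured TCP pose, the force and the opening at its end, in the units of the state.
- manip.state(): the state, without advancing time (a new reading comes with each control period).
- imaging.read_camera(name): name is "scene" or "top"; returns the picture (480x640x3 uint8, red, green, blue); there is no depth.
- imaging.camera_model(name): a dict with "intrinsics" (3x3 intrinsics, pixels), "rvec" (rotation vector, rad) and "tvec" (3), from world to camera coordinates, as OpenCV has them. Camera axes: x right, y down, z forward; pixel columns grow to the right and rows downward; lengths in m; the calibration is good to about 2 mm. A picture is of the moment at which its call begins. camera_model takes no time and is no camera call.
- job.job_done(): hands the job in, once; it reports no verdict.
The state is a dict: "clock": time; "joint_positions": joint angles; "dq": joint speeds; "effort": joint torques, N m; "eef_pos": TCP position; "eef_rot": TCP orientation; "contact_force": force on the tool from outside, world axes, zero at the start; "torque": the same for the moment, N m; "finger_gap": finger opening in m.
Only numpy, scipy, OpenCV 4.12 (cv2) and the standard library are available. Lean on these libraries where they do the work, as an engineer would, in place of code of your own. Each camera call takes 0.05 s, during which the arm holds its last target. There are 200 camera calls.

## Working session

There is one attempt and no reset: what is moved stays moved. The work goes in short steps, Python scripts to look and compute and a tool call to move; the robot and the scene stay as the last step left them, time stands still between calls to the robot, and variables do not carry over. Pictures are saved under pics/ and viewed, about 8 in all and at most 12, crops included, and the job is handed in when it is done.

Besides the shell and the picture viewer there is one more tool, called after "Request:" as a command line: name --argument value ..., lists and objects as JSON in quotes. step_arm: Moves the arm, as the interface text tells. Its arguments: {"type":"object","properties":{"plan":{"type":"string"},"fingers":{"type":"number"},"grip_force":{"type":"number"}},"required":["plan"]}

```bash
mkdir -p pics; python3 - <<'E'
from station import manip, imaging, job
import cv2
for n in("scene","top"):
    cv2.imwrite(f"pics/{n}0.png",imaging.read_camera(n)[:,:,::-1])
    m=imaging.camera_model(n);print(n,m)
s=manip.state();print({k:s[k] for k in("clock","eef_pos","eef_rot","contact_force","finger_gap")})
E
```

```text
scene {'intrinsics': array([[548.76621863,   0.        , 317.62607928],
       [  0.        , 548.76621863, 238.36389423],
       [  0.        ,   0.        ,   1.        ]]), 'rvec': array([ 2.10678037,  1.13158977, -0.50442202]), 'tvec': array([-0.33256357, -0.2399401 ,  1.4923586 ])}
top {'intrinsics': array([[535.48437341,   0.        , 313.39625738],
       [  0.        , 535.48437341, 239.12428052],
       [  0.        ,   0.        ,   1.        ]]), 'rvec': array([ 2.16208031, -2.12003506,  0.15029148]), 'tvec': array([0.01679805, 0.57484448, 1.02022708])}
{'clock': 0.1, 'eef_pos': array([ 0.17632743, -0.49391692,  0.23021158]), 'eef_rot': array([[ 9.41816888e-01,  3.36126045e-01, -4.81147322e-04],
       [ 3.36126295e-01, -9.41814585e-01,  2.09788688e-03],
       [ 2.52002854e-04, -2.13755156e-03, -9.99997684e-01]]), 'contact_force': array([ 0.01134712,  0.1858289 , -0.23144071]), 'finger_gap': 0.08556617783694619}
```

View pics/top0.png

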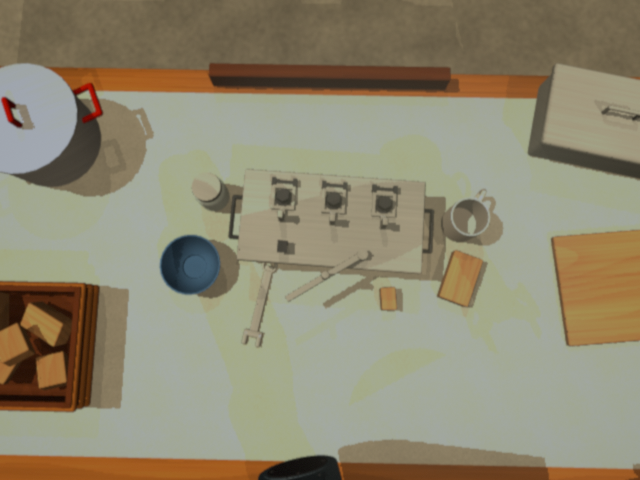

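View pics/scene0.png

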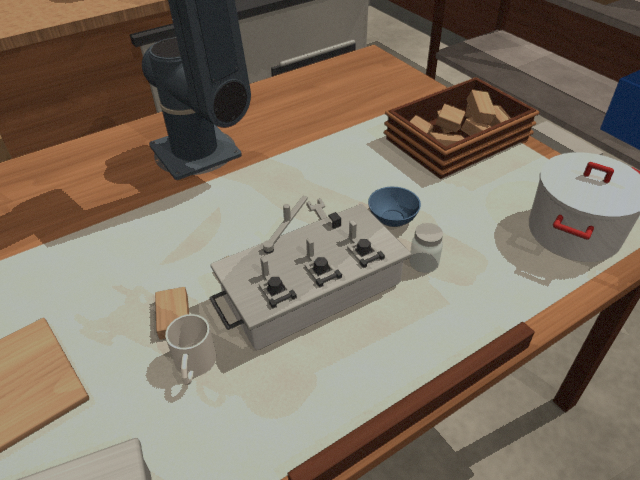

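The top view shows the box with its bolt heads near (283,196), (333,200) and (384,205). The hook's pivot is near (365,255), its end near (289,298), and the staple is at (283,246). I'll enlarge both views to measure.

```bash
python3 - <<'E'
import cv2
t=cv2.imread("pics/top0.png")[160:310,225:445];cv2.imwrite("pics/t1.png",cv2.resize(t,None,fx=3.6,fy=3.6,interpolation=cv2.INTER_CUBIC))
t=cv2.imread("pics/scene0.png")[190:345,205:420];cv2.imwrite("pics/s1.png",cv2.resize(t,None,fx=3.6,fy=3.6,interpolation=cv2.INTER_CUBIC))
E
```

```text
(no output)
```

View pics/t1.png

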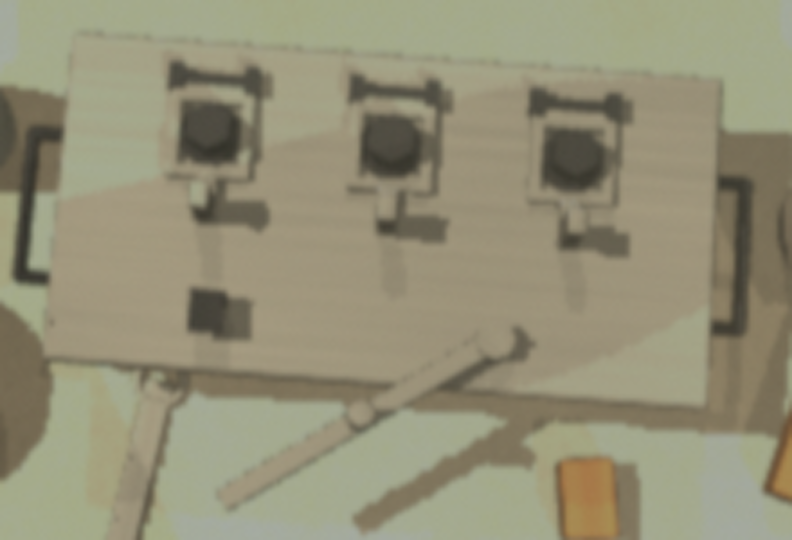

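View pics/s1.png

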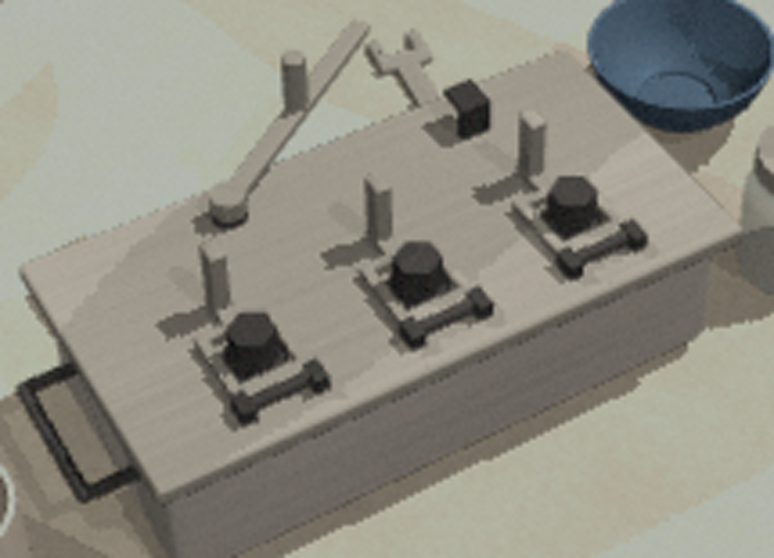

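```bash
cat > h.py <<'E'
import numpy as np,cv2
from scipy.optimize import least_squares
from station import imaging
M={n:imaging.camera_model(n) for n in("scene","top")}
def proj(n,P):
    m=M[n];return cv2.projectPoints(np.array(P,float).reshape(-1,1,3),m["rvec"],m["tvec"],m["intrinsics"],None)[0][:,0]
def tri(uv):
    f=lambda p:np.concatenate([(proj(n,p)[0]-q) for n,q in uv.items()])
    r=least_squares(f,[.45,0,.1]);return r.x,np.abs(r.fun).max()
def w(p,B):
    c,s=np.cos(p[2]),np.sin(p[2]);B=np.atleast_2d(B)
    return np.c_[p[0]+c*B[:,0]-s*B[:,1],p[1]+s*B[:,0]+c*B[:,1],B[:,2]]
E
python3 - <<'E'
from h import *
B=np.array([[88,173,100],[88,-173,100],[-88,-173,100],[-88,173,100],[37,95,124],[37,0,124],[37,-95,124]])/1e3
F=lambda a,o:(np.array(a)+.5)/3.6-.5+np.array(o)
t=F([(78,33),(720,80),(707,407),(45,357),(209,130),(391,144),(574,156)],(225,160))
s=F([(735,238),(165,495),(22,268),(570,55),(572,191),(417,258),(252,330)],(205,190))
f=lambda p:np.r_[(proj("top",w(p,B))-t).ravel(),(proj("scene",w(p,B))-s).ravel()]
r=least_squares(f,[.5,0,0],loss="soft_l1");p=r.x;print("pose",p);print(np.round(f(p).reshape(-1,2),1).tolist())
np.save("p.npy",p)
for n,b in dict(left=95,mid=0,right=-95).items():
    print(n,"head",w(p,[.037,b/1e3,.124]).round(4),"tab",w(p,[-.003,b/1e3,.134]).round(4))
for n,tt,ss in(("knobtop",(360,410),(294,58)),("pivot",(497,341),(229,203)),("staple",(208,307),(466,92)),("end",(226,494),(361,25)),("tabR",(571,238),(214,250)),("tabM",(388,225),(378,183)),("tabL",(205,211),(532,118))):
    x,e=tri({"top":F(tt,(225,160)),"scene":F(ss,(205,190))});c,s_=np.cos(p[2]),np.sin(p[2]);d=x-[p[0],p[1],0]
    print(n,x.round(4),"err",round(e,2),"box",np.round([c*d[0]+s_*d[1],-s_*d[0]+c*d[1],d[2]],4))
from station import manip
E
```

```text
pose [ 0.60326004 -0.00771404 -0.05509258]
[[-0.7, -0.6], [1.7, -0.7], [1.1, 0.5], [-0.4, 0.6], [0.5, -1.5], [1.0, -1.7], [1.5, -1.4], [3.6, -3.5], [-1.6, -0.8], [-0.7, -1.9], [-0.8, -3.0], [0.9, -0.7], [0.8, -0.8], [0.6, -1.1]]
left head [[0.6454 0.0851 0.124 ]] tab [[0.6055 0.0873 0.134 ]]
mid head [[ 0.6402 -0.0098  0.124 ]] tab [[ 0.6003 -0.0075  0.134 ]]
right head [[ 0.635  -0.1046  0.124 ]] tab [[ 0.595  -0.1024  0.134 ]]
knobtop [0.4968 0.0045 0.1488] err 1.05 box [-0.107   0.0064  0.1488]
pivot [ 0.5376 -0.0649  0.1082] err 0.31 box [-0.0624 -0.0607  0.1082]
staple [0.5498 0.0825 0.124 ] err 0.83 box [-0.0583  0.0872  0.124 ]
end [0.4561 0.0716 0.1136] err 0.71 box [-0.1513  0.0711  0.1136]
tabR [ 0.5875 -0.0995  0.1345] err 0.23 box [-0.0106 -0.0925  0.1345]
tabM [ 0.5929 -0.0059  0.1352] err 0.51 box [-0.0104  0.0012  0.1352]
tabL [0.5985 0.0875 0.1374] err 1.15 box [-0.01    0.0948  0.1374]
```

```bash
python3 - <<'E'
from h import *
F=lambda a,o:(np.array(a)+.5)/3.6-.5+np.array(o)
B=np.array([[37,95,124],[37,0,124],[37,-95,124],[-3,95,145.5],[-3,0,145.5],[-3,-95,145.5],[-88,-173,100],[-88,173,100]])/1e3
t=F([(209,126),(391,140),(574,152),(199,192),(388,207),(572,221),(707,407),(45,357)],(225,160))
s=F([(572,189),(417,256),(252,328),(532,118),(378,183),(214,250),(22,268),(570,55)],(205,190))
f=lambda p:np.r_[(proj("top",w(p,B))-t).ravel(),(proj("scene",w(p,B))-s).ravel()]
p=least_squares(f,[.5,0,0],loss="soft_l1",f_scale=.5).x;print("pose",p);print(np.round(f(p).reshape(-1,2),1).tolist())
np.save("p.npy",p)
for i in range(6):
    x,e=tri({"top":t[i],"scene":s[i]});print("tri",x.round(4),round(e,2),"model",w(p,B[i]).round(4))
for n,tt,ss in(("knobtop",(360,410),(294,58)),("pivot",(497,341),(229,203))):
    # fixed height, each view
    z={"knobtop":.151,"pivot":.117}[n]
    for c,q in(("top",F(tt,(225,160))),("scene",F(ss,(205,190)))):
        print(n,c,least_squares(lambda v:proj(c,[v[0],v[1],z])[0]-q,[.5,0]).x.round(4))
E
```

```text
pose [ 0.60331272 -0.00757234 -0.05682473]
[[0.4, -0.5], [1.0, -0.7], [1.4, -0.2], [0.6, -0.0], [0.6, -0.3], [2.2, -0.2], [1.0, 0.6], [-0.5, 0.4], [1.0, -0.1], [0.9, -0.3], [0.6, -0.6], [1.1, -0.8], [0.8, -1.3], [0.4, -1.2], [-0.6, -2.0], [-0.6, -3.0]]
tri [0.6443 0.0851 0.123 ] 0.55 model [[0.6456 0.0852 0.124 ]]
tri [ 0.6388 -0.0091  0.1219] 0.72 model [[ 0.6403 -0.0097  0.124 ]]
tri [ 0.6342 -0.1038  0.1215] 0.9 model [[ 0.6349 -0.1045  0.124 ]]
tri [0.6053 0.0873 0.1435] 0.88 model [[0.6057 0.0874 0.1455]]
tri [ 0.5999 -0.0075  0.142 ] 0.69 model [[ 0.6003 -0.0074  0.1455]]
tri [ 0.5943 -0.1007  0.1411] 1.16 model [[ 0.5949 -0.1022  0.1455]]
knobtop top [0.4973 0.006 ]
knobtop scene [0.4982 0.0014]
pivot top [ 0.5368 -0.0636]
pivot scene [ 0.5456 -0.0692]
```

The fit holds to about 2 mm: yaw is −0.057 and tab and bolt heights are within about 4 mm. The hook is at about 0.6 rad. I'll move to the front of the knob with the fingers shut.

Request:
step_arm --plan "434 -380 0 0 0 22.9;434 -380 0 0 0 22.9;434 -380 0 0 0 22.9;434 -380 0 0 0 22.9;434 -380 0 0 0 22.9;434 -380 0 0 0 22.9;434 -380 0 0 0 22.9;434 -380 0 0 0 22.9;434 -380 0 0 0 22.9;434 -380 0 0 0 22.9;434 -380 0 0 0 22.9;434 -380 0 0 0 22.9;434 -380 0 0 0 22.9;434 -380 0 0 0 22.9;434 -380 0 0 0 22.9;434 -380 0 0 0 22.9;434 -380 0 0 0 22.9;434 -380 0 0 0 22.9" --fingers 0 --grip_force 30

```text
clock: 1.6
eef_pos: [0.4569, 0.0083, 0.2311]
eef_rot: [[0.998, -0.058, -0.001], [-0.058, -0.998, -0.0], [-0.001, 0.0, -1.0]]
contact_force: [0.5, -0.1, -0.0]
finger_gap: -0.0002
```

Request:
step_arm --plan "0 -6 40 0 0 0;0 -6 80 0 0 0;0 -6 103 0 0 0;0 -6 103 0 0 0;8 -6 103 0 0 0;16 -6 103 0 0 0;22 -7 103 0 0 0;27 -7 103 0 0 0;32 -8 103 0 0 0;37 -8 103 0 0 0;42 -9 103 0 0 0;47 -9 103 0 0 0;52 -10 103 0 0 0;56 -10 103 0 0 0;58 -10 103 0 0 0;60 -10 103 0 0 0"

```text
clock: 2.93
eef_pos: [0.5189, 0.0258, 0.1309]
eef_rot: [[0.999, -0.05, 0.002], [-0.05, -0.999, 0.022], [0.001, -0.022, -1.0]]
contact_force: [-3.0, 22.8, 3.3]
finger_gap: 0.0
```

```bash
python3 - <<'E'
from station import manip, imaging
import cv2
cv2.imwrite("pics/s2.png",cv2.resize(imaging.read_camera("scene")[150:350,190:430,::-1],None,fx=3,fy=3,interpolation=cv2.INTER_CUBIC))
s=manip.state();print(s["eef_pos"],s["contact_force"],s["clock"])
E
```

```text
[0.51938805 0.02586825 0.13085505] [-2.7826718  21.83868467  3.88474649] 2.9833
```

View pics/s2.png

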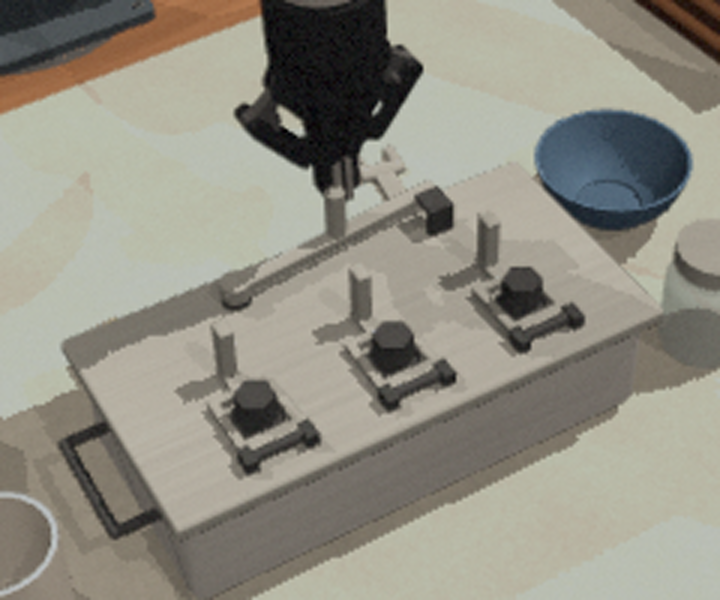

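The finger slipped to the left (+y) side of the knob and is wedged there with 22 N sideways. I'll back off, move right, and push squarely.

Request:
step_arm --plan "-10 -10 0 0 0 0;-25 -10 0 0 0 0;-40 0 0 0 0 0;-40 5 0 0 0 0;-40 5 0 0 0 0;-30 5 0 0 0 0;-20 5 0 0 0 0;-14 5 0 0 0 0;-10 5 0 0 0 0;-6 5 0 0 0 0;-3 5 0 0 0 0;0 5 0 0 0 0;0 5 0 0 0 0"

```text
clock: 4.07
eef_pos: [0.5181, 0.0109, 0.1283]
eef_rot: [[0.998, -0.057, 0.0], [-0.057, -0.998, 0.0], [0.0, -0.0, -1.0]]
contact_force: [-0.2, -0.1, 0.6]
finger_gap: -0.0001
```

Request:
step_arm --plan "2 0 0 0 0 0;4 0 0 0 0 0;6 0 0 0 0 0;8 0 0 0 0 0;8 0 0 0 0 0"

```text
clock: 4.48
eef_pos: [0.5246, 0.0107, 0.1281]
eef_rot: [[0.998, -0.057, -0.003], [-0.057, -0.998, 0.0], [-0.003, -0.0, -1.0]]
contact_force: [-3.0, 0.7, 2.8]
finger_gap: 0.0003
```

```bash
python3 - <<'E'
from station import manip, imaging
import cv2
cv2.imwrite("pics/s3.png",cv2.resize(imaging.read_camera("scene")[180:280,250:370,::-1],None,fx=6,fy=6,interpolation=cv2.INTER_CUBIC))
s=manip.state();print(s["eef_pos"],s["contact_force"],s["clock"])
E
```

```text
[0.52459846 0.01064776 0.12812307] [-4.44631328  0.58257018  2.1720116 ] 4.5333
```

View pics/s3.png

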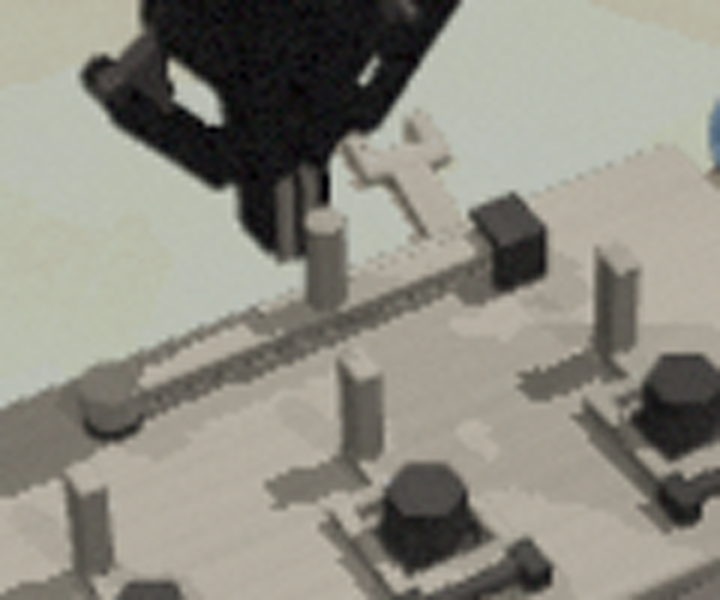

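The bar lies straight behind the staple, and the tool stopped where predicted (x 0.5246) with the reaction force building, so the hook is closed. I'll press briefly, withdraw, and go above the middle bolt.

Request:
step_arm --plan "3 0 0 0 0 0;3 0 0 0 0 0;3 0 0 0 0 0;-12 0 0 0 0 0;-12 0 -30 0 0 0;-12 0 -60 0 0 0;25 5 -60 0 0 0;60 10 -60 0 0 0;95 13 -60 0 0 0;115 13.5 -60 0 0 0;115 13.5 -60 0 0 0;115 13.5 -30 0 0 0;115 13.5 -8 0 0 0;115 13.5 -8 0 0 0;115 13.5 -8 0 0 0"

```text
clock: 5.78
eef_pos: [0.6382, -0.0095, 0.1346]
eef_rot: [[0.998, -0.057, -0.004], [-0.057, -0.998, 0.0], [-0.004, -0.0, -1.0]]
contact_force: [0.2, -0.5, 0.6]
finger_gap: 0.0
```

Request:
step_arm --plan "1 0 4 0 0 0;1 0 8 0 0 0;1 0 10 0 0 0;1 0 12 0 0 0;1 0 14 0 0 0;1 0 16 0 0 0;1 0 16 0 0 0"

```text
clock: 6.37
eef_pos: [0.6413, -0.0097, 0.1235]
eef_rot: [[0.998, -0.057, 0.003], [-0.057, -0.998, -0.001], [0.003, 0.0, -1.0]]
contact_force: [-3.0, 1.0, 8.2]
finger_gap: 0.0001
```

Request:
step_arm --plan "0 0 2 0 0 0;0 0 3 0 0 0;0 0 3 0 0 0;0 0 3 0 0 0"

```text
clock: 6.7
eef_pos: [0.6414, -0.0097, 0.1234]
eef_rot: [[0.998, -0.057, 0.005], [-0.057, -0.998, -0.001], [0.005, 0.001, -1.0]]
contact_force: [-6.1, 1.4, 15.4]
finger_gap: 0.0001
```

The middle bolt is tight: 15 N and no give. Next is the left bolt.

Request:
step_arm --plan "0 0 -20 0 0 0;0 0 -50 0 0 0;0 -35 -50 0 0 0;0 -70 -50 0 0 0;0 -95 -50 0 0 0;0 -95 -50 0 0 0;0 -95 -20 0 0 0;0 -95 -10 0 0 0;0 -95 -7 0 0 0;0 -95 -5 0 0 0;0 -95 -3 0 0 0;0 -95 -1 0 0 0;0 -95 0 0 0 0;0 -95 0 0 0 0;0 -95 0 0 0 0"

```text
clock: 7.95
eef_pos: [0.6461, 0.0623, 0.118]
eef_rot: [[1.0, -0.016, 0.001], [-0.016, -1.0, 0.019], [0.001, -0.019, -1.0]]
contact_force: [-0.9, 0.1, -0.4]
finger_gap: 0.0002
```

```bash
python3 - <<'E'
from station import manip
s=manip.state();print({k:s[k].round(3) if hasattr(s[k],"round") else s[k] for k in s})
E
```

```text
{'clock': 7.95, 'joint_positions': array([-0.016,  0.374,  0.252,  1.449,  0.019,  3.141]), 'dq': array([ 0.001, -0.001, -0.001,  0.003,  0.001,  0.   ]), 'effort': array([-4.3000e-02, -4.5982e+01,  3.1983e+01, -5.0000e-03,  6.3000e-02,
       -0.0000e+00]), 'eef_pos': array([0.646, 0.062, 0.118]), 'eef_rot': array([[ 1.   , -0.016,  0.001],
       [-0.016, -1.   ,  0.019],
       [ 0.001, -0.019, -1.   ]]), 'contact_force': array([-0.9  ,  0.071, -0.419]), 'torque': array([-0.014,  0.019,  0.014]), 'finger_gap': 0.00018551911136432885}
```

Joint 6 reached its limit. I'll raise the tool and give it a half turn, which leaves the grasp unchanged.

Request:
step_arm --plan "0 0 -30 0 0 0;0 0 -60 0 0 0;0 0 -60 0 0 -90;0 0 -60 0 0 -90;0 0 -60 0 0 -90;0 0 -60 0 0 -90;0 0 -60 0 0 -90;0 0 -60 0 0 -90;0 0 -60 0 0 -90;0 0 -60 0 0 -90;0 0 -60 0 0 -90;0 0 -60 0 0 -90;0 0 -60 0 0 -90;0 0 -60 0 0 -90;0 0 -60 0 0 -90;0 0 -60 0 0 -90"

```text
clock: 9.28
eef_pos: [0.646, 0.0613, 0.1779]
eef_rot: [[0.014, 1.0, 0.001], [1.0, -0.014, 0.019], [0.019, 0.001, -1.0]]
contact_force: [-0.5, 0.9, -0.2]
finger_gap: 0.0002
```

Request:
step_arm --plan "0 0 0 0 0 -90;0 0 0 0 0 -90;0 0 0 0 0 -90;0 0 0 0 0 -90;0 0 0 0 0 -90;0 0 0 0 0 -90;0 0 0 0 0 -90;0 0 0 0 0 -90;0 0 0 0 0 -90;0 0 0 0 0 -90;0 0 0 0 0 -90;0 0 0 0 0 -90;0 0 0 0 0 -90;0 0 0 0 0 -90"

```text
clock: 10.45
eef_pos: [0.6459, 0.0612, 0.1777]
eef_rot: [[-1.0, 0.016, 0.001], [0.016, 1.0, 0.019], [-0.0, 0.019, -1.0]]
contact_force: [0.2, -0.6, 0.4]
finger_gap: -0.0001
```

Request:
step_arm --plan "0 24 0 1.1 0 2.35;0 24 0 1.1 0 2.35;0 24 30 1.1 0 2.35;0 24 45 1.1 0 2.35;0 24 50 1.1 0 2.35;0 24 53 1.1 0 2.35;0 23 55 1.1 0 2.35;0 23 57 1.1 0 2.35;0 23 59 1.1 0 2.35;0 23 61 1.1 0 2.35;0 23 61 1.1 0 2.35;0 23 61 1.1 0 2.35"

```text
clock: 11.45
eef_pos: [0.6468, 0.0853, 0.1174]
eef_rot: [[-0.998, 0.057, 0.001], [0.057, 0.998, -0.0], [-0.001, -0.0, -1.0]]
contact_force: [-0.1, 0.4, 2.8]
finger_gap: -0.0003
```

The left bolt gives: the tip went to 0.117 under about 3 N. I'll press it to its stop.

Request:
step_arm --plan "0 0 2 0 0 0;0 0 3 0 0 0;0 0 3 0 0 0"

```text
clock: 11.7
eef_pos: [0.6469, 0.0853, 0.1161]
eef_rot: [[-0.998, 0.056, 0.002], [0.056, 0.998, -0.0], [-0.002, -0.0, -1.0]]
contact_force: [-3.1, 0.6, 8.2]
finger_gap: 0.0
```

Bolt stopped at 0.1161, exactly 8 mm down. Next I'll open the fingers and go over the left tab.

Request:
step_arm --plan "0 0 -30 0 0 0;0 0 -60 0 0 0;20 0 -60 0 0 0;40.5 0 -60 0 0 0;40.5 0 -60 0 0 0;40.5 0 -60 0 0 0;40.5 0 -60 0 0 0;40.5 0 -40 0 0 0;40.5 0 -20 0 0 0;40.5 0 -4 0 0 0;40.5 0 -4 0 0 0" --fingers 45 --grip_force 25

```text
clock: 12.62
eef_pos: [0.6037, 0.0874, 0.1127]
eef_rot: [[-0.998, 0.057, -0.008], [0.057, 0.998, -0.0], [0.008, -0.001, -1.0]]
contact_force: [-0.6, 0.9, -0.7]
finger_gap: 0.045
```

```bash
python3 - <<'E'
from station import manip, imaging
import cv2
cv2.imwrite("pics/s4.png",cv2.resize(imaging.read_camera("scene")[180:280,280:400,::-1],None,fx=6,fy=6,interpolation=cv2.INTER_CUBIC))
s=manip.state();print(s["eef_pos"],s["contact_force"],s["clock"])
E
```

```text
[0.6044259  0.08742178 0.11473254] [-0.40422036  1.60233328  0.33748721] 12.6667
```

View pics/s4.png

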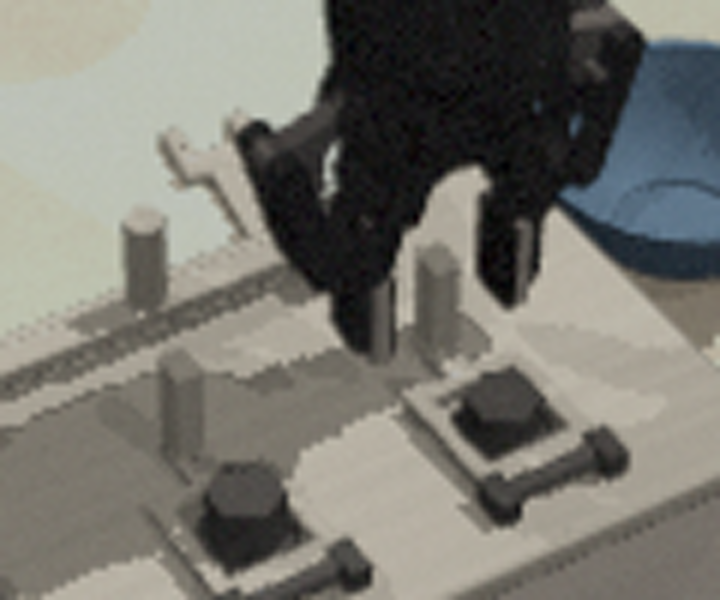

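The tab stands between the fingers and the left bolt is visibly lower. Closing on it.

Request:
step_arm --plan "0 0 0 0 0 0;0 0 0 0 0 0;0 0 0 0 0 0;0 0 0 0 0 0;0 0 0 0 0 0;0 0 0 0 0 0;0 0 0 0 0 0;0 0 0 0 0 0;0 0 0 0 0 0;0 0 0 0 0 0" --fingers 0 --grip_force 30

```text
clock: 13.5
eef_pos: [0.6068, 0.0866, 0.1193]
eef_rot: [[-0.998, 0.057, 0.002], [0.057, 0.998, -0.002], [-0.003, -0.002, -1.0]]
contact_force: [1.3, -5.5, 4.4]
finger_gap: 0.0091
```

Request:
step_arm --plan "-2 0 -3 0 0 0;-4 0 -6.5 0 0 0;-6 0 -9.5 0 0 0;-8 0 -12.6 0 0 0;-10.5 0 -15.5 0 0 0;-13 0 -18.5 0 0 0;-15.5 0 -21 0 0 0;-18 0 -23.5 0 0 0;-21 0 -26 0 0 0;-24 0 -28 0 0 0;-27 0 -30 0 0 0;-30 0 -32 0 0 0;-33.5 0 -33.5 0 0 0;-37 0 -35 0 0 0;-40.5 0 -36.5 0 0 0;-44 0 -38 0 0 0;-44 0 -38 0 0 0;-44 0 -38 0 0 0"

```text
clock: 15.0
eef_pos: [0.647, 0.0843, 0.155]
eef_rot: [[-0.998, 0.057, -0.007], [0.057, 0.998, -0.002], [0.007, -0.002, -1.0]]
contact_force: [-5.3, -5.2, 1.3]
finger_gap: 0.0095
```

```bash
python3 - <<'E'
from station import manip, imaging
import cv2
cv2.imwrite("pics/s5.png",cv2.resize(imaging.read_camera("scene")[160:300,230:400,::-1],None,fx=4.2,fy=4.2,interpolation=cv2.INTER_CUBIC))
s=manip.state();print(s["eef_pos"],s["contact_force"],s["clock"],s["finger_gap"])
E
```

```text
[0.64698166 0.08431195 0.15493811] [-5.67570005 -5.53935964  1.54289592] 15.05 0.009423552060713046
```

View pics/s5.png

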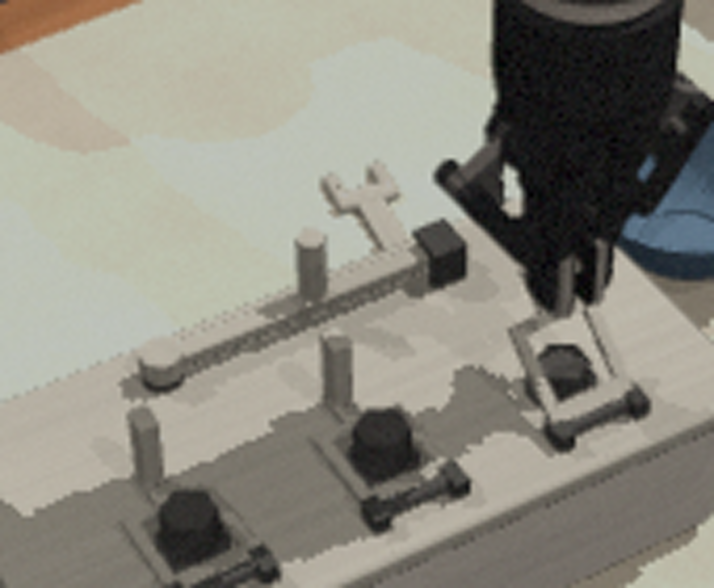

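The left cap is held up. From the grasp point (26 mm in front of the hinge, 69 mm above it) it is open about 0.75 rad. The hook is in its catch and the other two caps are flat. Handing in.

```bash
python3 -c "
from station import job
print(job.job_done())"
```

```text
the job is handed in; nothing more can be done
None
```

The hook is closed in its catch and the loose bolt, the left one, is pushed down. Its cap was held up in the gripper when I handed the job in. No verdict is reported, so these are my own last checks:

- **Hook:** the tool stopped where the closed position was predicted, and the last picture shows the bar lying behind its staple.
- **Bolts:** the middle bolt did not give under 15 N, so it is tight. The left one sank to its 8 mm stop (head at 0.116 m). I did not tap the right bolt, since the loose one was already found.
- **Cap:** the left cap is open about 0.75 rad, worked out from the grasp position (0.55 is needed). The fingers were 9.4 mm apart on the 10 mm tab, and the arm was holding still. The other two caps were flat in the last picture.
- **Other things:** I saw nothing else on the table disturbed, but did not measure it.

Two things went wrong and were put right:
- **First hook push:** the finger slipped beside the knob with about 22 N sideways, so I backed off and pushed again squarely.
- **Joint 6:** it reached its limit on the way to the left bolt, so I turned the tool half round.

I handed in at about 15 s on the robot's clock.

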